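# Re-clamp a piece of frame moulding against the stop of a drilling jig

## Robot

A 7-joint arm with a two-finger parallel gripper is mounted at the origin on the work surface. World frame = base frame: x ahead of the robot, y to its left, z up, the work surface at z = 0. Lengths are in m, angles in rad, forces in N, time in s.
With the tool pointing down it reaches from about 0.425 to 1.025 m from the base axis. Payload 9.4 kg.
Tool frame: the origin (TCP) lies at the very end of the fingers, on their centre line; the grasp point (between the pads) lies env.grasp_offset behind it (env.grasp_offset is the distance from the TCP to the grasp point, in m); x points along the fingers, z is the direction in which the jaws open and shut, and the axes are right-handed (so a half turn about x gives the same grasp; the last joint's range is limited). The gripper opens to 85 mm and grips with 20 to 120 N. Pads are 22 mm wide; open, the fingers measure 114 mm over their backs; the gripper's body (76 mm by 85 mm) begins 54 mm behind the grasp point. The pads swing forward as they close: fully open they stand 13 mm farther back than shut.
Start: joints at [-1.214, 0.599, -0.003, 1.599, 0.002, 0.943, -0.08], TCP at [0.305, 0.658, 0.231] pointing down, gripper open.
Joint ranges: [-2.57, 2.57], [-0.35, 1.97], [-1.29, 1.29], [0.11, 2.56], [-1.05, 4.19], [0.11, 1.86], [-2.63, 2.63]. Speed limits (rad/s): [2.22, 2.22, 3.01, 3.01, 3.14, 3.14, 3.14].

## Interface

Orientations are given as a 3x3 rotation matrix whose columns are the frame's x, y, z axes.
In Python, from station import status, get_image, order, env gives the robot as it stands.
- The arm moves only by the shell command python3 -m handwheel 'ROWS' [FORCE]. ROWS is JSON, a list of rows, each an object of numbers: "gripper": the opening, from -1 (shut) to 1 (fully open); "tx", "ty", "tz": the shift along the tool's x, y, z in m; "wx", "wy", "wz": the turn, a rotation vector about the tool's x, y, z in rad. In form: [{"gripper": .., "tx": .., "ty": .., "tz": .., "wx": .., "wy": .., "wz": ..}, ...]. A call has 1 to 20 rows; each row shifts and turns the commanded pose from where the row before left it, along the tool's axes as they then stand; what a row does not reach is not made up. A row lasts 1/8 s, in which the tool goes at most 62.5 mm and 10.7 degrees, less where a joint would pass 70% of its speed; a pose out of reach is approached as far as the arm can. A call with a gripper value outside its range is refused whole. The fingers move at their own pace and stop on an object; FORCE is the grip in N (left out, the last holds). Time passes only in rows, so rows that do not move let the fingers close. It gives the time, the measured TCP pose, the force and the opening at its end, in the units of the state.
- status.sense(): the state, without advancing time (a new reading comes with each control period).
- get_image(name): name is "scene" or "top"; returns a dict with "pixels" (420x560x3 uint8, blue, green, red), "fx", "fy", "cx", "cy" (pixels), "dist" ([k1, k2, p1, p2, k3] as OpenCV has them; the pictures are not rectified), "world_from_camera" (4x4, takes a point from camera to world coordinates). Camera axes: x right, y up, looking along -z (the intrinsics and any distortion apply to the point x, -y, -z); pixel columns grow to the right and rows downward; lengths in m; the calibration is good to about 2 mm. A picture is of the moment at which its call begins. There is no depth.
- order.finish_job(): hands the job in, once; it reports no verdict.
The state is a dict: "time": time; "q": joint angles; "qd": joint speeds; "joint_torque": joint torques, N m; "tool_pos": TCP position; "eef_rot": TCP orientation; "ft_force": force on the tool from outside, world axes, zero at the start; "torque": the same for the moment, N m; "finger_gap": finger opening in m.
Only numpy, scipy, OpenCV 4.12 (cv2) and the standard library are available. Lean on these libraries where they do the work, as an engineer would, in place of code of your own. Each camera call takes 0.05 s, during which the arm holds its last target.

## Task

The pine moulding in the drilling jig was clamped down short of its end stop. Swing the toggle clamp open so that its arm stands up clear of the moulding, slide the moulding along its channel until it is hard up against the end stop, then throw the clamp back down onto it so that the handle is fully home and the clamp is locked. Let go of everything and leave the things around the jig where they are.

Things in the scene. Friction and masses are not known exactly. Their poses are not given: they have to be found in the camera images.
- jig: Dark plywood drilling jig fixed to the table. Origin: on the table, under the shut clamp's pad, mid-channel. x: along the channel to the end stop; y: from moulding to clamp handle; z up. In mm: deck x -70 to 105, y -70 to 160, top z 18; channel y -21 to 21 between back fence (y 21 to 35, top z 34) and front guide strip (y -35 to -21, top z 30), both x -40 to 105.
- stop_face (a point): Middle of the face of the aluminium end stop (76 wide, 22 thick, top at jig z 48) that the moulding must meet: jig (75, 0, 29) mm, axes as the jig's. Nearby a dark steel drill-bush bridge crosses the channel at jig x 24 to 44, underside z 50, top z 60; the moulding passes below it.
- rail: Loose pine frame moulding lying in the channel, 170 long (x, towards the stop) x 40 wide (y) x 22 high mm, 60 to 120 g; on its -y edge the top 8 mm is cut back by 8 mm. Origin: centre of its underside, 18 mm above the table. At the start it stands 20 to 45 mm short of the stop. Clamp open, it slides with under 3 N; clamp shut, it is held fast.
- rail_end (a point): Middle of the moulding's end face on the robot's side, 11 mm above its underside. This end overhangs the deck (by 45 to 70 mm at the start, 25 mm when home), so it can be pushed along from behind, or gripped across its width from above.
- rail_nose (a point): Middle of the moulding's other end face, 11 mm above its underside. When home it coincides with point stop_face.
- handle_grip (a point): On the clamp handle's red grip (60 long, 24 wide along jig x, 14 thick), 22 mm from its free end. Shut: handle level, pointing to jig +y, overhanging the deck, this point at jig (0, 196, 74) mm. Lift to open: handle and arm swing up to stand side by side. Pinch it lightly (10 to 15 N) across its 24 mm so that it turns between the fingers, or push it. About 5 N in the first 20 deg, then 1 to 3 N.
- handle_open (a point): Fixed point on the jig where handle_grip stands when the clamp is fully open, handle upright: jig (0, 104, 161) mm. The grip's path from shut to open, jig (y, z) in mm, x = 0: (196, 74) (195, 87) (194, 96) (191, 111) (188, 122) (185, 130) (178, 142) (169, 151) (156, 158) (138, 162) (117, 162) (104, 161); the same path back. Fully open it stays up.
- clamp_arm (a joint): Angle of the clamp's steel hold-down arm, rad: 0 = dead level; about 0.05 when locked on the moulding (it flexes a little); about 1.42 = fully open, arm upright. Pivot at jig (0, 75, 48) mm; the arm reaches 89 mm from it, to -y when shut, straight up when open. Part-way its weight may drop it.
- clamp_handle (a joint): Angle between the clamp's handle and its link, rad: 0 = handle fully home, locked over centre; 0.12 = dead centre; about 2.2 = fully open.
- clamp_tip: Black rubber pad, 22 mm diameter, under the end of the clamp arm. Origin: centre of its pressing face. It is sprung, giving 7 mm, and presses the moulding with about 25 N when the clamp is locked.
- glue: Bystander: white glue bottle, 56 mm diameter, 150 tall, standing on the table on the jig's -y side. Origin: centre of its underside.
- screwdriver: Bystander: green-handled screwdriver lying on the table on the jig's -y side, roughly along the channel.
- puzzle_box: Bystander: open cardboard box with jigsaw pieces, 190 x 140 x 42 mm, on the table beyond the clamp handle. Origin: centre of its underside.
Mind the look-alikes: they are no part of the job. There is more than one size of the rail; the one meant has the size given above.

How it is judged:
By the outcome, as a careful person would: the job done as asked, in the order asked, and still so for the second after the job is handed in, with the robot touching nothing.
It also fails if it takes over 72 s, if anything falls off the work surface, if the arm or the gripper's body presses on something with over 40 N, if the wrist force passes 120 N, or if a joint passes its speed limit or range.

## Working session

There is one attempt and no reset: what is moved stays moved. The work goes in short steps, Python scripts to look and compute and a shell command to move; the robot and the scene stay as the last step left them, time stands still between calls to the robot, and variables do not carry over. Pictures are saved under pics/ and viewed, and the job is handed in when it is done.

```bash
ls; mkdir -p pics; cat > look.py <<'E'
import cv2,sys
from station import get_image
def save(tag):
    for n in ("scene","top"):
        im=get_image(n); cv2.imwrite(f"pics/{tag}_{n}.png",im["pixels"])
if __name__=="__main__": save(sys.argv[1])
E
python3 - <<'E'
from look import save
from station import status,env,get_image
save("a")
s=status.sense(); print(s, env.grasp_offset)
for n in("scene","top"):
    i=get_image(n); print(n,{k:v for k,v in i.items() if k!="pixels"})
E
```

```text
pics
{'time': 0.1, 'q': array([-1.21370798,  0.60006664, -0.00252588,  1.60005025,  0.00176559,
        0.94289743, -0.07979001]), 'qd': array([ 0.00021505, -0.00118747,  0.00119387, -0.00322836,  0.00125457,
        0.00128699, -0.00044378]), 'joint_torque': array([ 6.25545144e-03, -7.77988744e+01,  1.57047641e+00, -2.58622867e+01,
        1.27252360e-02,  5.42719237e-03, -1.51135509e-05]), 'tool_pos': array([0.30456159, 0.65746159, 0.23048788]), 'eef_rot': array([[-4.91073115e-04, -9.07394216e-01,  4.20280259e-01],
       [-1.33178586e-03,  4.20280531e-01,  9.07393245e-01],
       [-9.99998993e-01, -1.14126878e-04, -1.41484325e-03]]), 'ft_force': array([-0.98856256,  0.38108894,  1.03643932]), 'torque': array([-0.03503042, -0.03648327, -0.03388568]), 'finger_gap': 0.08520749217625566} 0.0187
scene {'fx': 524.6827153031486, 'fy': 524.6827153031486, 'cx': 280.23083896680896, 'cy': 209.15266459405763, 'dist': array([-0.0446266,  0.       ,  0.       ,  0.       ,  0.       ]), 'world_from_camera': array([[-0.12842282, -0.80907123,  0.57350791,  1.36841058],
       [ 0.99163153, -0.11246431,  0.06339315,  0.08579058],
       [ 0.01320959,  0.57684965,  0.81674353,  1.29210565],
       [ 0.        ,  0.        ,  0.        ,  1.        ]])}
top {'fx': 531.8855940539681, 'fy': 531.8855940539681, 'cx': 279.98073497651154, 'cy': 217.4943607912548, 'dist': array([0.01355473, 0.        , 0.        , 0.        , 0.        ]), 'world_from_camera': array([[ 0.02457177,  0.98316701, -0.18104933,  0.30019721],
       [-0.99965464,  0.02247626, -0.01361709, -0.00474043],
       [-0.00931856,  0.18132139,  0.98337974,  1.46059213],
       [ 0.        ,  0.        ,  0.        ,  1.        ]])}
```

View pics/a_scene.png

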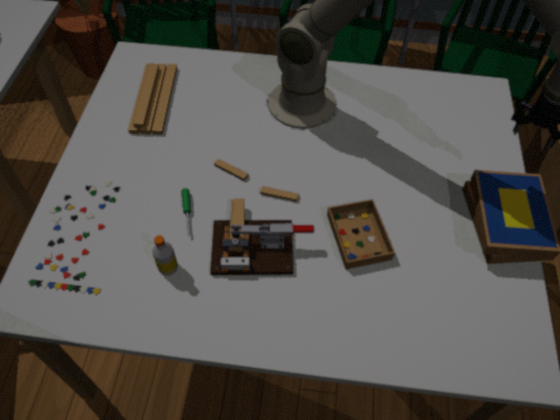

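View pics/a_top.png

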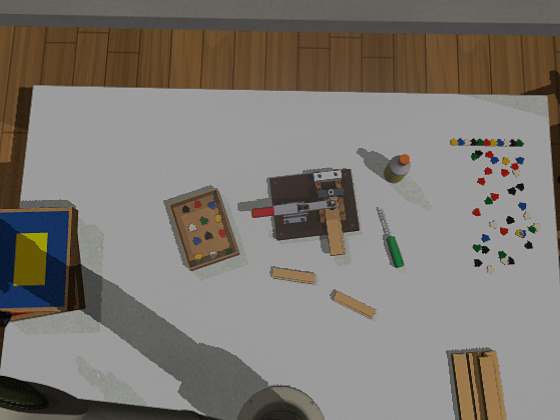

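The scene view shows the jig at about (252,247), the rail end at (238,205) and the red handle at (303,229). In the top view the jig is at (313,205), the rail end at (337,250) and the grip at (262,212). I'll enlarge both.

```bash
python3 - <<'E'
import cv2
a=cv2.imread("pics/a_scene.png"); b=cv2.imread("pics/a_top.png")
c=a[190:285,200:325]; cv2.imwrite("pics/a_sc_crop.png",cv2.resize(c,None,fx=6,fy=6,interpolation=cv2.INTER_CUBIC))
c=b[160:265,240:370]; cv2.imwrite("pics/a_tp_crop.png",cv2.resize(c,None,fx=5.5,fy=5.5,interpolation=cv2.INTER_CUBIC))
E
```

```text
(no output)
```

View pics/a_sc_crop.png

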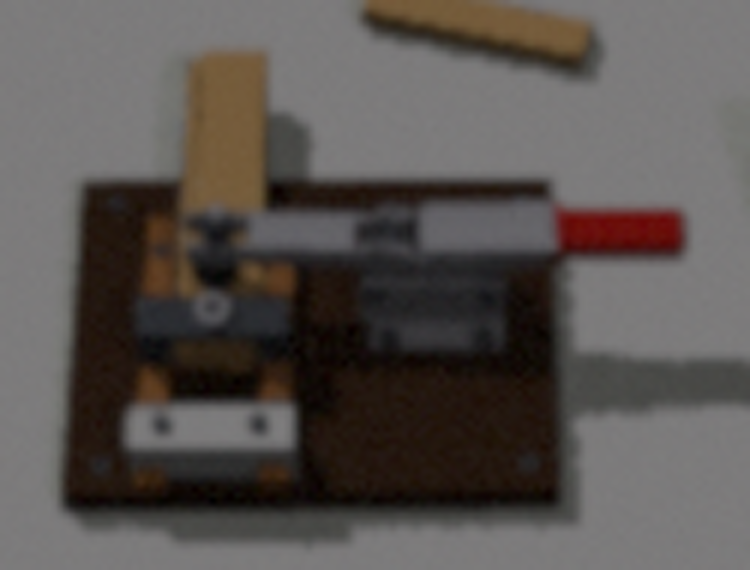

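View pics/a_tp_crop.png

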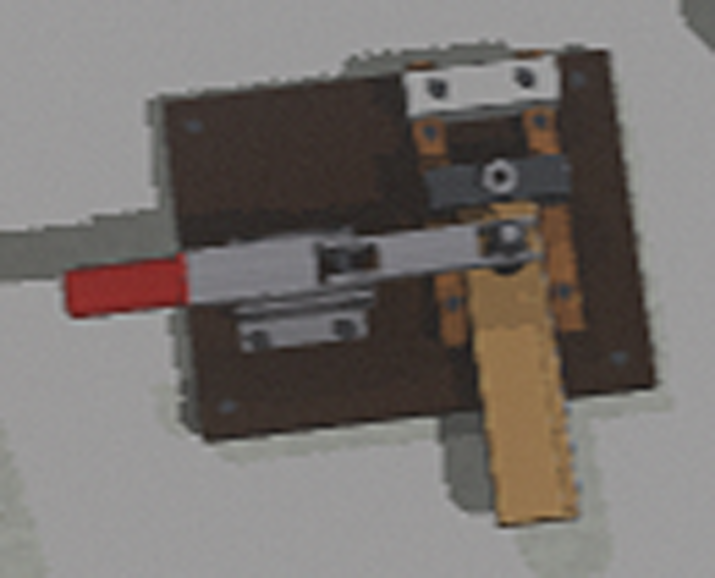

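Lookalikes for the rail:
- Short loose sticks at top (293,275) and (353,304).
- Long planks at top (475,385).

The right one is the moulding in the jig channel, end at top (337,253). I'll fit the jig pose and the rail end from the corners.

```bash
cat > geo.py <<'E'
import numpy as np,cv2
from scipy.optimize import least_squares
from station import get_image
def cam(n):
    i=get_image(n); W=i["world_from_camera"]
    K=np.array([[i["fx"],0,i["cx"]],[0,i["fy"],i["cy"]],[0,0,1]])
    R=np.diag([1,-1,-1])@W[:3,:3].T
    return K,i["dist"],R,-R@W[:3,3]
def proj(c,P):
    return cv2.projectPoints(np.atleast_2d(P).astype(float),cv2.Rodrigues(c[2])[0],c[3],c[0],c[1])[0][:,0]
def atz(c,uv,z):
    p=cv2.undistortPoints(np.array([[uv]],float),c[0],c[1])[0,0]
    d=c[2].T@np.array([p[0],p[1],1]); o=-c[2].T@c[3]
    return o+d*(z-o[2])/d[2]
def j2w(p,P):
    P=np.atleast_2d(P)/1000.; c,s=np.cos(p[2]),np.sin(p[2])
    return np.c_[p[0]+c*P[:,0]-s*P[:,1],p[1]+s*P[:,0]+c*P[:,1],P[:,2]]
def w2j(p,P):
    d=np.atleast_2d(P)-np.array([p[0],p[1],0]); c,s=np.cos(p[2]),np.sin(p[2])
    return 1000*np.c_[c*d[:,0]+s*d[:,1],-s*d[:,0]+c*d[:,1],d[:,2]]
E
python3 - <<'E'
from geo import *
cs,ct=cam("scene"),cam("top")
S=[((85,183),(-70,-70,18)),((548,183),(-70,160,18)),((558,492),(105,160,18)),((67,495),(105,-70,18)),((122,403),(75,-38,48)),((297,403),(75,38,48)),((299,452),(97,38,48)),((122,450),(97,-38,48))]
T=[((165,100),(105,160,18)),((607,50),(105,-70,18)),((655,386),(-70,-70,18)),((205,438),(-70,160,18)),((408,75),(97,38,48)),((557,57),(97,-38,48)),((412,115),(75,38,48)),((559,98),(75,-38,48))]
us=np.array([((np.array(a)+.5)/6-.5)+[200,190] for a,b in S]); ut=np.array([((np.array(a)+.5)/5.5-.5)+[240,160] for a,b in T])
ps=[b for a,b in S]; pt=[b for a,b in T]
def f(p): return np.r_[(proj(cs,j2w(p,ps))-us).ravel(),(proj(ct,j2w(p,pt))-ut).ravel()]
r=least_squares(f,[.65,-.05,0.],loss='soft_l1'); p=r.x; print(p,np.degrees(p[2])); print(f(p).reshape(-1,2).round(1).tolist())
for nm in("scene","top"):
    q=least_squares(lambda p:(f(p)[:16] if nm=="scene" else f(p)[16:]),p).x; print(nm,q)
np.save("jig.npy",p)
# rail end top edge z=40mm
for a in [(195,53),(265,53)]:
    print("scene",w2j(p,atz(cs,(np.array(a)+.5)/6-.5+[200,190],.04)))
for a in [(500,526),(578,518),(565,518)]:
    print("top",w2j(p,atz(ct,(np.array(a)+.5)/5.5-.5+[240,160],.04)))
print(j2w(p,[(0,196,74),(0,104,161)]))
print("grip end:",w2j(p,atz(cs,(np.array((683,232))+.5)/6-.5+[200,190],.081)),w2j(p,atz(ct,(np.array((67,294))+.5)/5.5-.5+[240,160],.081)))
E
```

```text
[ 0.59625316 -0.12405806  0.13977737] 8.008653638360252
[[-0.6, -0.8], [0.7, -1.0], [0.5, 0.3], [-1.6, 0.0], [0.7, 0.3], [-0.6, 0.3], [-1.1, -0.8], [0.2, -0.4], [-0.7, 0.0], [0.5, -0.2], [0.7, -0.1], [-0.9, 0.2], [-0.7, -0.5], [-0.2, -0.4], [-0.4, -0.0], [0.5, -0.1]]
scene [ 0.59694258 -0.12347128  0.14270058]
top [ 0.59588392 -0.12441236  0.13866938]
scene [[-129.47430941  -15.69542685   40.        ]]
scene [[-129.42491378   18.83726142   40.        ]]
top [[-132.66701052   19.87747903   40.        ]]
top [[-133.18376758  -18.32813552   40.        ]]
top [[-132.45174463  -12.04863285   40.        ]]
[[ 0.56894592  0.07003036  0.074     ]
 [ 0.58176361 -0.02107237  0.161     ]]
grip end: [[  3.28422583 216.47495919  81.        ]] [[ -1.79068721 215.602445    81.        ]]
```

The fit is good: rail end at jig x ≈ -131, so it is 36 mm short, and the grip end is at y ≈ 216 against 218 expected. Next I'll check the obstacles and the current pose in jig axes.

```bash
cat > st.py <<'E'
from geo import *
from station import status
p=np.load("jig.npy"); s=status.sense()
R=s["eef_rot"]; c,sn=np.cos(p[2]),np.sin(p[2]); J=np.array([[c,-sn,0],[sn,c,0],[0,0,1]])
print("t",round(s["time"],2),"TCP jig mm",w2j(p,s["tool_pos"]).round(1),"F jig",(J.T@s["ft_force"]).round(1),"gap",round(s["finger_gap"]*1000,1))
print("tool axes in jig (cols)",(J.T@R).round(3).tolist(),"q",s["q"].round(2))
want=np.array([[0,0,1],[0,1,0],[-1,0,0.]])
print("turn to square (tool rotvec)",cv2.Rodrigues(R.T@J@want)[0].ravel().round(3))
E
python3 - <<'E'
import st
from geo import *
p=np.load("jig.npy");cs,ct=cam("scene"),cam("top")
for n,uv,z in [("box near",(328,208),.042),("box near far",(346,266),.042),("box r",(392,253),.042),("big",(475,172),.1),("big2",(490,245),.1)]:
    w=atz(cs,uv,z);print(n,w.round(3),w2j(p,w).round(0))
for n,uv in [("boxT",(170,202)),("boxT2",(216,187)),("boxT3",(240,256)),("bigT",(75,208)),("bigT2",(75,310))]:
    w=atz(ct,uv,.042 if n[1]=="o" else .1);print(n,w.round(3),w2j(p,w).round(0))
E
```

```text
t 0.3 TCP jig mm [[-179.8  814.7  231. ]] F jig [-0.3  0.   0.6] gap 85.2
tool axes in jig (cols) [[-0.0, -0.84, 0.543], [-0.0, 0.543, 0.84], [-1.0, -0.0, -0.001]] q [-1.21  0.6  -0.    1.6   0.    0.94 -0.08]
turn to square (tool rotvec) [ 0.997 -0.     0.   ]
box near [0.467 0.127 0.042] [[-93. 266.  42.]]
box near far [0.654 0.19  0.042] [[101. 303.  42.]]
box r [0.595 0.315 0.042] [[ 60. 434.  42.]]
big [0.318 0.548 0.1  ] [[-182.  705.  100.]]
big2 [0.571 0.567 0.1  ] [[ 71. 688. 100.]]
boxT [0.598 0.316 0.042] [[ 63. 436.  42.]]
boxT2 [0.642 0.192 0.042] [[ 90. 307.  42.]]
boxT3 [0.454 0.119 0.042] [[-107.  261.   42.]]
bigT [0.564 0.55  0.1  ] [[ 62. 672. 100.]]
bigT2 [0.302 0.525 0.1  ] [[-201.  684.  100.]]
```

```bash
python3 -m handwheel '[{"wx":0.166},{"wx":0.166},{"wx":0.166},{"wx":0.166},{"wx":0.166},{"wx":0.167},{"ty":-0.044,"tz":0.013},{"ty":-0.044,"tz":0.013},{"ty":-0.044,"tz":0.013},{"ty":-0.044,"tz":0.013},{"ty":-0.044,"tz":0.013},{"ty":-0.044,"tz":0.013},{"ty":-0.044,"tz":0.013},{"ty":-0.044,"tz":0.013},{"ty":-0.044,"tz":0.013},{"ty":-0.044,"tz":0.013},{"ty":-0.044,"tz":0.013},{"ty":-0.044,"tz":0.013},{"ty":-0.044,"tz":0.013},{"ty":-0.044,"tz":0.011}]'; python3 st.py
```

```text
t 0.4 TCP jig mm [[-179.8  814.8  231.1]] F jig [ 0.1  0.1 -1. ] gap 85.3
tool axes in jig (cols) [[-0.0, -0.84, 0.543], [-0.0, 0.543, 0.84], [-1.0, -0.0, -0.0]] q [-1.21  0.6  -0.    1.6   0.    0.94 -0.08]
turn to square (tool rotvec) [ 0.997 -0.     0.   ]validation failed for argument at $[0]...
```

Every row seems to need all its keys, so I'll test that with one full row.

```bash
python3 -m handwheel '[{"gripper":1,"tx":0,"ty":0,"tz":0,"wx":0.166,"wy":0,"wz":0}]'; python3 st.py
```

```text
time: 0.52
tool_pos: [0.305, 0.6577, 0.2312]
eef_rot: [[-0.0, -0.824, 0.567], [-0.0, 0.567, 0.824], [-1.0, 0.0, -0.0]]
ft_force: [-0.3, -0.2, -0.6]
finger_gap: 0.0852
t 0.53 TCP jig mm [[-179.5  814.7  231.2]] F jig [-0.3 -0.1 -0.6] gap 85.2
tool axes in jig (cols) [[-0.0, -0.736, 0.676], [-0.0, 0.676, 0.736], [-1.0, 0.0, -0.0]] q [-1.24  0.6   0.04  1.6  -0.03  0.94 -0.22]
turn to square (tool rotvec) [ 0.828 -0.    -0.   ]
```

```bash
python3 -m handwheel '[{"gripper":1,"tx":0,"ty":0,"tz":0,"wx":0.166,"wy":0,"wz":0},{"gripper":1,"tx":0,"ty":0,"tz":0,"wx":0.166,"wy":0,"wz":0},{"gripper":1,"tx":0,"ty":0,"tz":0,"wx":0.166,"wy":0,"wz":0},{"gripper":1,"tx":0,"ty":0,"tz":0,"wx":0.166,"wy":0,"wz":0},{"gripper":1,"tx":0,"ty":0,"tz":0,"wx":0.166,"wy":0,"wz":0},{"gripper":1,"tx":0,"ty":-0.044,"tz":0.013,"wx":0,"wy":0,"wz":0},{"gripper":1,"tx":0,"ty":-0.044,"tz":0.013,"wx":0,"wy":0,"wz":0},{"gripper":1,"tx":0,"ty":-0.044,"tz":0.013,"wx":0,"wy":0,"wz":0},{"gripper":1,"tx":0,"ty":-0.044,"tz":0.013,"wx":0,"wy":0,"wz":0},{"gripper":1,"tx":0,"ty":-0.044,"tz":0.013,"wx":0,"wy":0,"wz":0},{"gripper":1,"tx":0,"ty":-0.044,"tz":0.013,"wx":0,"wy":0,"wz":0},{"gripper":1,"tx":0,"ty":-0.044,"tz":0.013,"wx":0,"wy":0,"wz":0},{"gripper":1,"tx":0,"ty":-0.044,"tz":0.013,"wx":0,"wy":0,"wz":0},{"gripper":1,"tx":0,"ty":-0.044,"tz":0.013,"wx":0,"wy":0,"wz":0},{"gripper":1,"tx":0,"ty":-0.044,"tz":0.013,"wx":0,"wy":0,"wz":0},{"gripper":1,"tx":0,"ty":-0.044,"tz":0.013,"wx":0,"wy":0,"wz":0},{"gripper":1,"tx":0,"ty":-0.044,"tz":0.013,"wx":0,"wy":0,"wz":0},{"gripper":1,"tx":0,"ty":-0.044,"tz":0.013,"wx":0,"wy":0,"wz":0},{"gripper":1,"tx":0,"ty":-0.044,"tz":0.011,"wx":0,"wy":0,"wz":0}]'; python3 st.py
```

```text
time: 2.9
tool_pos: [0.5702, 0.072, 0.2315]
eef_rot: [[0.001, -0.141, 0.99], [0.0, 0.99, 0.141], [-1.0, 0.0, 0.001]]
ft_force: [0.1, 0.7, -0.4]
finger_gap: 0.0856
t 2.9 TCP jig mm [[  1.5 197.7 231.5]] F jig [ 0.2  0.6 -0.4] gap 85.6
tool axes in jig (cols) [[0.001, -0.001, 1.0], [0.0, 1.0, 0.001], [-1.0, 0.0, 0.001]] q [-0.43  0.43  0.3   1.96 -0.18  0.77  0.1 ]
turn to square (tool rotvec) [ 0.001  0.001 -0.   ]
```

```bash
python3 -m handwheel '[{"gripper":0.2,"tx":0.03,"ty":0,"tz":0,"wx":0,"wy":0,"wz":0},{"gripper":0.2,"tx":0.03,"ty":0,"tz":0,"wx":0,"wy":0,"wz":0},{"gripper":0.2,"tx":0.03,"ty":0,"tz":0,"wx":0,"wy":0,"wz":0},{"gripper":0.2,"tx":0.01,"ty":0,"tz":0,"wx":0,"wy":0,"wz":0}]'; python3 st.py; python3 look.py b; python3 - <<'E'
import cv2
a=cv2.imread("pics/b_scene.png"); b=cv2.imread("pics/b_top.png")
cv2.imwrite("pics/b_c.png",cv2.hconcat([cv2.resize(a[170:270,260:360],None,fx=4,fy=4,interpolation=3),cv2.resize(b[160:260,220:320],None,fx=4,fy=4,interpolation=3)]))
E
```

```text
time: 3.4
tool_pos: [0.5688, 0.0732, 0.1299]
eef_rot: [[-0.002, -0.141, 0.99], [-0.0, 0.99, 0.141], [-1.0, -0.0, -0.002]]
ft_force: [0.1, 0.6, 0.5]
finger_gap: 0.0512
t 3.4 TCP jig mm [[  0.3 199.1 129.9]] F jig [0.2 0.6 0.5] gap 51.2
tool axes in jig (cols) [[-0.002, -0.001, 1.0], [-0.0, 1.0, 0.001], [-1.0, -0.0, -0.002]] q [-0.39  0.57  0.23  2.05 -0.24  0.56  0.16]
turn to square (tool rotvec) [ 0.001 -0.002  0.   ]
```

View pics/b_c.png

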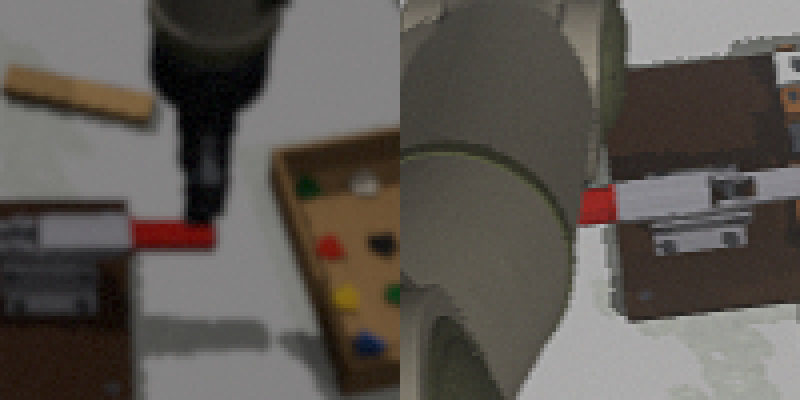

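The fingers are above the red grip's outer half, scene crop (207,215) with the grip at (175,235). I'll go down to grip height.

```bash
python3 -m handwheel '[{"gripper":0.2,"tx":0.025,"ty":-0.003,"tz":0,"wx":0,"wy":0,"wz":0},{"gripper":0.2,"tx":0.025,"ty":0,"tz":0,"wx":0,"wy":0,"wz":0},{"gripper":0.2,"tx":0.025,"ty":0,"tz":0,"wx":0,"wy":0,"wz":0},{"gripper":-0.2,"tx":0,"ty":0,"tz":0,"wx":0,"wy":0,"wz":0},{"gripper":-0.2,"tx":0,"ty":0,"tz":0,"wx":0,"wy":0,"wz":0}]' 15; python3 st.py; python3 -m handwheel '[{"gripper":-1,"tx":0,"ty":0,"tz":0,"wx":0,"wy":0,"wz":0},{"gripper":-1,"tx":0,"ty":0,"tz":0,"wx":0,"wy":0,"wz":0},{"gripper":-1,"tx":0,"ty":0,"tz":0,"wx":0,"wy":0,"wz":0}]'; python3 st.py
```

```text
time: 4.12
tool_pos: [0.5708, 0.0703, 0.0577]
eef_rot: [[0.002, -0.14, 0.99], [0.0, 0.99, 0.14], [-1.0, 0.0, 0.002]]
ft_force: [0.7, -0.9, 0.8]
finger_gap: 0.0341
t 4.12 TCP jig mm [[  1.9 196.   57.7]] F jig [ 0.5 -1.   0.8] gap 34.1
tool axes in jig (cols) [[0.002, -0.001, 1.0], [0.0, 1.0, 0.001], [-1.0, 0.0, 0.002]] q [-0.34  0.68  0.17  2.08 -0.28  0.4   0.2 ]
turn to square (tool rotvec) [ 0.001  0.002 -0.   ]
time: 4.5
tool_pos: [0.5701, 0.0704, 0.0574]
eef_rot: [[0.001, -0.141, 0.99], [0.0, 0.99, 0.141], [-1.0, 0.0, 0.001]]
ft_force: [-3.0, 1.0, 7.2]
finger_gap: 0.0233
t 4.5 TCP jig mm [[  1.2 196.3  57.4]] F jig [-2.8  1.4  7.2] gap 23.3
tool axes in jig (cols) [[0.001, -0.001, 1.0], [0.0, 1.0, 0.001], [-1.0, 0.0, 0.001]] q [-0.34  0.68  0.17  2.09 -0.28  0.4   0.2 ]
turn to square (tool rotvec) [ 0.001  0.001 -0.   ]
```

The grip is pinched, gap 23.3 mm. I'll start along the path.

```bash
python3 -m handwheel '[{"gripper":-1,"tx":-0.006,"ty":0,"tz":0,"wx":0,"wy":0,"wz":0},{"gripper":-1,"tx":-0.007,"ty":-0.001,"tz":0,"wx":0,"wy":0,"wz":0},{"gripper":-1,"tx":-0.009,"ty":-0.001,"tz":0,"wx":0,"wy":0,"wz":0}]'; python3 st.py;  python3 -m handwheel '[{"gripper":-1,"tx":-0.0075,"ty":-0.0015,"tz":0,"wx":0,"wy":0,"wz":0},{"gripper":-1,"tx":-0.0075,"ty":-0.0015,"tz":0,"wx":0,"wy":0,"wz":0},{"gripper":-1,"tx":-0.011,"ty":-0.003,"tz":0,"wx":0,"wy":0,"wz":0},{"gripper":-1,"tx":-0.008,"ty":-0.003,"tz":0,"wx":0,"wy":0,"wz":0}]'; python3 st.py
```

```text
time: 4.88
tool_pos: [0.5701, 0.068, 0.0789]
eef_rot: [[-0.0, -0.14, 0.99], [-0.0, 0.99, 0.14], [-1.0, -0.0, -0.0]]
ft_force: [-2.0, -2.5, -0.1]
finger_gap: 0.0236
t 4.88 TCP jig mm [[  0.8 193.9  78.9]] F jig [-2.3 -2.2 -0.1] gap 23.6
tool axes in jig (cols) [[-0.0, -0.001, 1.0], [-0.0, 1.0, 0.001], [-1.0, -0.0, -0.0]] q [-0.35  0.64  0.19  2.08 -0.27  0.45  0.19]
turn to square (tool rotvec) [ 0.001 -0.     0.   ]
time: 5.38
tool_pos: [0.5713, 0.0592, 0.1128]
eef_rot: [[-0.0, -0.141, 0.99], [-0.0, 0.99, 0.141], [-1.0, -0.0, -0.0]]
ft_force: [-1.5, -1.7, -6.6]
finger_gap: 0.0236
t 5.38 TCP jig mm [[  0.8 184.9 112.8]] F jig [-1.7 -1.4 -6.6] gap 23.6
tool axes in jig (cols) [[-0.0, -0.001, 1.0], [-0.0, 1.0, 0.001], [-1.0, -0.0, -0.0]] q [-0.35  0.59  0.22  2.06 -0.25  0.52  0.19]
turn to square (tool rotvec) [ 0.001 -0.     0.   ]
```

```bash
python3 -m handwheel '[{"gripper":-1,"tx":-0.006,"ty":-0.0035,"tz":0,"wx":0,"wy":0,"wz":0},{"gripper":-1,"tx":-0.006,"ty":-0.0035,"tz":0,"wx":0,"wy":0,"wz":0},{"gripper":-1,"tx":-0.009,"ty":-0.009,"tz":0,"wx":0,"wy":0,"wz":0},{"gripper":-1,"tx":-0.0035,"ty":-0.0065,"tz":0,"wx":0,"wy":0,"wz":0},{"gripper":-1,"tx":-0.0035,"ty":-0.0065,"tz":0,"wx":0,"wy":0,"wz":0}]'; python3 st.py; python3 -m handwheel '[{"gripper":-1,"tx":-0.002,"ty":-0.009,"tz":0,"wx":0,"wy":0,"wz":0},{"gripper":-1,"tx":-0.002,"ty":-0.009,"tz":0,"wx":0,"wy":0,"wz":0},{"gripper":-1,"tx":0,"ty":-0.0105,"tz":0,"wx":0,"wy":0,"wz":0},{"gripper":-1,"tx":0,"ty":-0.0105,"tz":0,"wx":0,"wy":0,"wz":0}]'; python3 st.py;python3 look.py c; python3 - <<'E'
import cv2
a=cv2.imread("pics/c_scene.png"); b=cv2.imread("pics/c_top.png")
cv2.imwrite("pics/c_c.png",cv2.hconcat([cv2.resize(a[170:290,200:320],None,fx=3.3,fy=3.3,interpolation=3),cv2.resize(b[150:270,240:360],None,fx=3.3,fy=3.3,interpolation=3)]))
E
```

```text
time: 6.0
tool_pos: [0.5755, 0.0312, 0.1411]
eef_rot: [[-0.0, -0.141, 0.99], [0.001, 0.99, 0.141], [-1.0, 0.001, 0.0]]
ft_force: [-3.2, 4.0, -3.4]
finger_gap: 0.0235
t 6.0 TCP jig mm [[  1.1 156.7 141.1]] F jig [-2.6  4.4 -3.4] gap 23.5
tool axes in jig (cols) [[0.0, -0.002, 1.0], [0.001, 1.0, 0.002], [-1.0, 0.001, 0.0]] q [-0.31  0.55  0.23  2.04 -0.23  0.58  0.22]
turn to square (tool rotvec) [ 0.002  0.    -0.001]
time: 6.5
tool_pos: [0.5813, -0.0082, 0.1457]
eef_rot: [[0.001, -0.141, 0.99], [0.001, 0.99, 0.141], [-1.0, 0.001, 0.001]]
ft_force: [-4.1, 3.0, 2.7]
finger_gap: 0.0235
t 6.5 TCP jig mm [[  1.3 116.9 145.7]] F jig [-3.7  3.6  2.7] gap 23.5
tool axes in jig (cols) [[0.001, -0.001, 1.0], [0.001, 1.0, 0.001], [-1.0, 0.001, 0.001]] q [-0.24  0.55  0.23  2.02 -0.22  0.59  0.28]
turn to square (tool rotvec) [ 0.001  0.001 -0.001]
```

View pics/c_c.png

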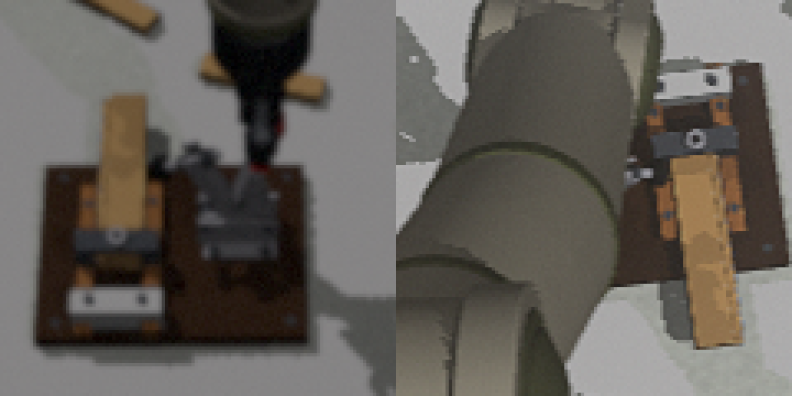

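The arm is nearly upright, scene crop (190,160), and the rail is clear of the clamp. I'll finish the stroke with small steps and watch the force.

```bash
python3 -m handwheel '[{"gripper":-1,"tx":0.0005,"ty":-0.0065,"tz":0,"wx":0,"wy":0,"wz":0},{"gripper":-1,"tx":0.0005,"ty":-0.0065,"tz":0,"wx":0,"wy":0,"wz":0}]'; python3 st.py; python3 -m handwheel '[{"gripper":-1,"tx":0,"ty":-0.002,"tz":0,"wx":0,"wy":0,"wz":0},{"gripper":-1,"tx":0,"ty":0,"tz":0,"wx":0,"wy":0,"wz":0}]'; python3 st.py
```

```text
time: 6.85
tool_pos: [0.583, -0.0208, 0.1441]
eef_rot: [[0.001, -0.141, 0.99], [0.0, 0.99, 0.141], [-1.0, 0.0, 0.001]]
ft_force: [-3.5, 2.0, 3.6]
finger_gap: 0.0237
t 6.85 TCP jig mm [[  1.3 104.1 144.1]] F jig [-3.2  2.5  3.6] gap 23.7
tool axes in jig (cols) [[0.001, -0.001, 1.0], [0.0, 1.0, 0.001], [-1.0, 0.0, 0.001]] q [-0.22  0.55  0.23  2.02 -0.22  0.59  0.3 ]
turn to square (tool rotvec) [ 0.001  0.001 -0.   ]
time: 7.1
tool_pos: [0.5834, -0.0231, 0.1437]
eef_rot: [[0.001, -0.14, 0.99], [-0.0, 0.99, 0.14], [-1.0, -0.0, 0.001]]
ft_force: [-4.0, 1.2, 5.9]
finger_gap: 0.0232
t 7.1 TCP jig mm [[  1.3 101.8 143.7]] F jig [-3.8  1.8  5.9] gap 23.2
tool axes in jig (cols) [[0.001, -0.001, 1.0], [-0.0, 1.0, 0.001], [-1.0, -0.0, 0.001]] q [-0.22  0.55  0.23  2.02 -0.22  0.59  0.3 ]
turn to square (tool rotvec) [0.001 0.001 0.   ]
```

Now I'll release the grip, rise clear and look.

```bash
python3 -m handwheel '[{"gripper":0.2,"tx":0,"ty":0,"tz":0,"wx":0,"wy":0,"wz":0},{"gripper":0.2,"tx":0,"ty":0,"tz":0,"wx":0,"wy":0,"wz":0},{"gripper":0.2,"tx":0,"ty":0,"tz":0,"wx":0,"wy":0,"wz":0},{"gripper":0.2,"tx":-0.02,"ty":0,"tz":0,"wx":0,"wy":0,"wz":0},{"gripper":0.2,"tx":-0.03,"ty":0,"tz":0,"wx":0,"wy":0,"wz":0},{"gripper":0.2,"tx":-0.03,"ty":0,"tz":0,"wx":0,"wy":0,"wz":0},{"gripper":0.2,"tx":-0.01,"ty":-0.01,"tz":-0.04,"wx":0,"wy":0,"wz":0},{"gripper":0.2,"tx":0,"ty":-0.023,"tz":-0.042,"wx":0,"wy":0,"wz":0},{"gripper":0.2,"tx":0,"ty":-0.023,"tz":-0.042,"wx":0,"wy":0,"wz":0},{"gripper":-1,"tx":0,"ty":-0.023,"tz":-0.042,"wx":0,"wy":0,"wz":0},{"gripper":-1,"tx":0,"ty":-0.023,"tz":0,"wx":0,"wy":0,"wz":0}]'; python3 st.py; python3 look.py d; python3 - <<'E'
import cv2
a=cv2.imread("pics/d_scene.png"); b=cv2.imread("pics/d_top.png")
cv2.imwrite("pics/d_c.png",cv2.hconcat([cv2.resize(a[170:290,200:320],None,fx=3.3,fy=3.3,interpolation=3),cv2.resize(b[150:270,240:360],None,fx=3.3,fy=3.3,interpolation=3)]))
E
```

```text
time: 8.48
tool_pos: [0.4301, -0.1481, 0.2336]
eef_rot: [[-0.001, -0.139, 0.99], [0.001, 0.99, 0.139], [-1.0, 0.001, -0.001]]
ft_force: [1.6, 1.0, 0.1]
finger_gap: 0.0156
t 8.47 TCP jig mm [[-167.8   -0.6  233.6]] F jig [1.7 0.8 0.1] gap 15.6
tool axes in jig (cols) [[-0.001, 0.0, 1.0], [0.001, 1.0, -0.0], [-1.0, 0.001, -0.001]] q [-0.04  0.28  0.31  2.21 -0.14  0.67  0.51]
turn to square (tool rotvec) [-0.    -0.001 -0.001]
```

View pics/d_c.png

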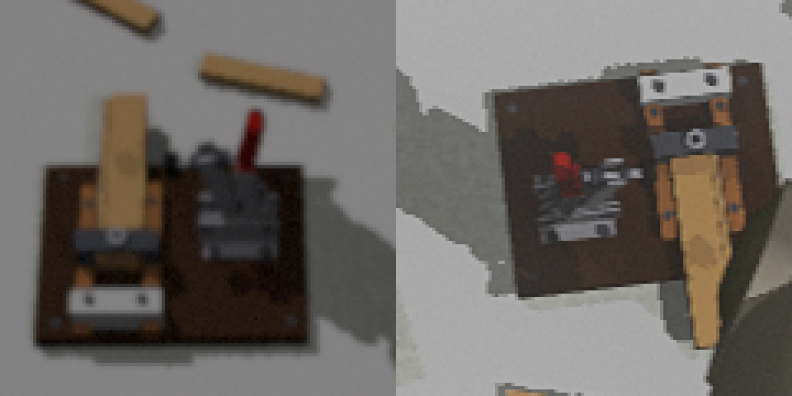

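The clamp stands open: arm at scene crop (205,155), red handle at (250,140). Next I'll go down behind the rail end.

```bash
python3 -m handwheel '[{"gripper":-1,"tx":0.035,"ty":0,"tz":0,"wx":0,"wy":0,"wz":0},{"gripper":-1,"tx":0.035,"ty":0,"tz":0,"wx":0,"wy":0,"wz":0},{"gripper":-1,"tx":0.035,"ty":0,"tz":0,"wx":0,"wy":0,"wz":0},{"gripper":-1,"tx":0.035,"ty":0,"tz":0,"wx":0,"wy":0,"wz":0},{"gripper":-1,"tx":0.035,"ty":0,"tz":0,"wx":0,"wy":0,"wz":0},{"gripper":-1,"tx":0.02,"ty":0,"tz":0,"wx":0,"wy":0,"wz":0},{"gripper":-1,"tx":0.015,"ty":0,"tz":0,"wx":0,"wy":0,"wz":0},{"gripper":-1,"tx":0,"ty":0,"tz":0,"wx":0,"wy":0,"wz":0}]'; python3 st.py; python3 look.py e; python3 - <<'E'
import cv2
a=cv2.imread("pics/e_scene.png"); b=cv2.imread("pics/e_top.png")
cv2.imwrite("pics/e_c.png",cv2.hconcat([cv2.resize(a[170:290,200:320],None,fx=3.3,fy=3.3,interpolation=3),cv2.resize(b[150:270,240:360],None,fx=3.3,fy=3.3,interpolation=3)]))
E
```

```text
time: 9.57
tool_pos: [0.4331, -0.1464, 0.0223]
eef_rot: [[-0.002, -0.141, 0.99], [0.001, 0.99, 0.141], [-1.0, 0.001, -0.002]]
ft_force: [0.2, 0.6, -0.1]
finger_gap: -0.0002
t 9.57 TCP jig mm [[-164.7    0.6   22.3]] F jig [ 0.3  0.5 -0.1] gap -0.2
tool axes in jig (cols) [[-0.002, -0.002, 1.0], [0.001, 1.0, 0.002], [-1.0, 0.001, -0.002]] q [ 0.16  0.68  0.06  2.36 -0.34  0.12  0.68]
turn to square (tool rotvec) [ 0.002 -0.002 -0.001]
```

View pics/e_c.png

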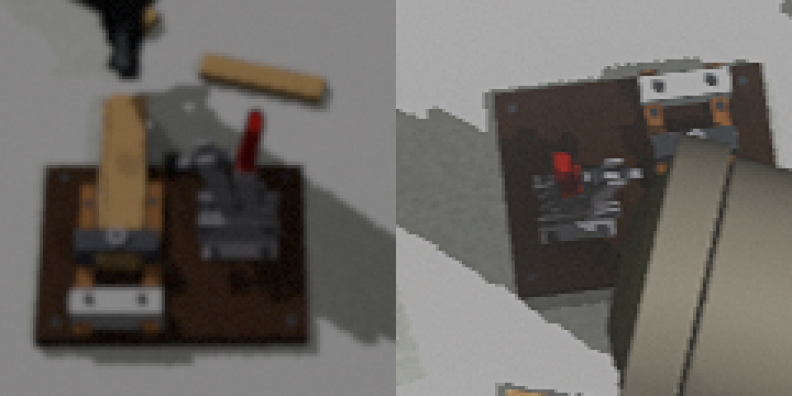

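The fingers sit behind the rail end, scene crop (123,65) against the rail end at (125,97). I'll push slowly along jig +x.

```bash
python3 -m handwheel '[{"gripper":-1,"tx":0,"ty":0,"tz":0.005,"wx":0,"wy":0,"wz":0},{"gripper":-1,"tx":0,"ty":0,"tz":0.005,"wx":0,"wy":0,"wz":0},{"gripper":-1,"tx":0,"ty":0,"tz":0.005,"wx":0,"wy":0,"wz":0},{"gripper":-1,"tx":0,"ty":0,"tz":0.005,"wx":0,"wy":0,"wz":0},{"gripper":-1,"tx":0,"ty":0,"tz":0.005,"wx":0,"wy":0,"wz":0},{"gripper":-1,"tx":0,"ty":0,"tz":0.005,"wx":0,"wy":0,"wz":0},{"gripper":-1,"tx":0,"ty":0,"tz":0.005,"wx":0,"wy":0,"wz":0},{"gripper":-1,"tx":0,"ty":0,"tz":0.005,"wx":0,"wy":0,"wz":0}]'; python3 st.py;  python3 -m handwheel '[{"gripper":-1,"tx":0,"ty":0,"tz":0.003,"wx":0,"wy":0,"wz":0},{"gripper":-1,"tx":0,"ty":0,"tz":0.003,"wx":0,"wy":0,"wz":0},{"gripper":-1,"tx":0,"ty":0,"tz":0.003,"wx":0,"wy":0,"wz":0}]'; python3 st.py
```

```text
time: 10.68
tool_pos: [0.4729, -0.1414, 0.0233]
eef_rot: [[-0.0, -0.14, 0.99], [0.0, 0.99, 0.14], [-1.0, 0.0, -0.0]]
ft_force: [-1.0, 0.9, 0.7]
finger_gap: 0.0001
t 10.68 TCP jig mm [[-124.6   -0.    23.3]] F jig [-0.9  1.   0.7] gap 0.1
tool axes in jig (cols) [[-0.0, -0.001, 1.0], [0.0, 1.0, 0.001], [-1.0, 0.0, -0.0]] q [ 0.11  0.69  0.1   2.28 -0.34  0.19  0.66]
turn to square (tool rotvec) [ 0.001 -0.    -0.   ]
time: 11.05
tool_pos: [0.4818, -0.1402, 0.0233]
eef_rot: [[0.0, -0.141, 0.99], [0.0, 0.99, 0.141], [-1.0, 0.0, 0.0]]
ft_force: [-0.6, -0.5, -0.5]
finger_gap: -0.0002
t 11.05 TCP jig mm [[-115.6   -0.    23.3]] F jig [-0.6 -0.4 -0.5] gap -0.2
tool axes in jig (cols) [[0.0, -0.001, 1.0], [0.0, 1.0, 0.001], [-1.0, 0.0, 0.0]] q [ 0.1   0.69  0.11  2.26 -0.34  0.2   0.65]
turn to square (tool rotvec) [ 0.001  0.    -0.   ]
```

```bash
python3 look.py f; python3 - <<'E'
import cv2
a=cv2.imread("pics/f_scene.png")
cv2.imwrite("pics/f_c.png",cv2.resize(a[170:290,200:320],None,fx=5,fy=5,interpolation=3))
E
```

```text
(no output)
```

View pics/f_c.png

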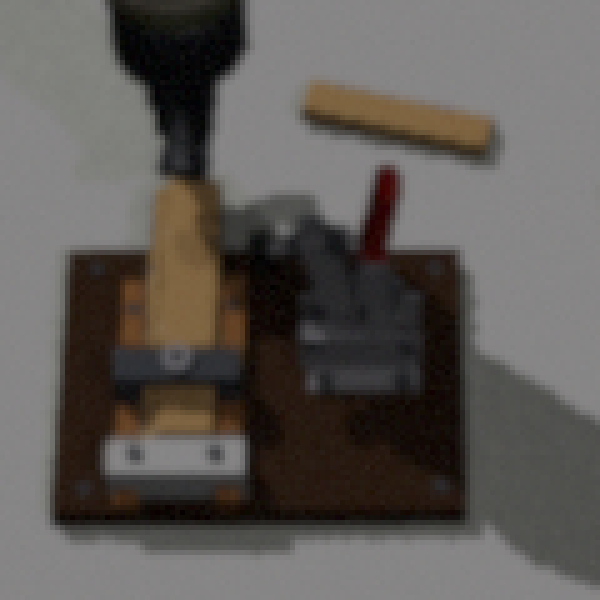

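The rail nose is now past the bridge, at about (182,430) in the crop and close to the stop. I'll keep going in 2 mm steps.

```bash
python3 -m handwheel '[{"gripper":-1,"tx":0,"ty":0,"tz":0.002,"wx":0,"wy":0,"wz":0},{"gripper":-1,"tx":0,"ty":0,"tz":0.002,"wx":0,"wy":0,"wz":0}]'; python3 st.py|head -1;  python3 -m handwheel '[{"gripper":-1,"tx":0,"ty":0,"tz":0.002,"wx":0,"wy":0,"wz":0},{"gripper":-1,"tx":0,"ty":0,"tz":0,"wx":0,"wy":0,"wz":0}]' >/dev/null; python3 st.py|head -1;python3 -m handwheel '[{"gripper":-1,"tx":0,"ty":0,"tz":0.001,"wx":0,"wy":0,"wz":0},{"gripper":-1,"tx":0,"ty":0,"tz":0,"wx":0,"wy":0,"wz":0}]' >/dev/null; python3 st.py|head -1
```

```text
time: 11.4
tool_pos: [0.4856, -0.1397, 0.0233]
eef_rot: [[-0.0, -0.14, 0.99], [0.0, 0.99, 0.14], [-1.0, 0.0, -0.0]]
ft_force: [-0.3, -0.4, -0.3]
finger_gap: -0.0001
t 11.4 TCP jig mm [[-111.7   -0.    23.3]] F jig [-0.3 -0.4 -0.3] gap -0.1
t 11.65 TCP jig mm [[-1.094e+02 -1.000e-01  2.330e+01]] F jig [-0.1  0.5 -0.6] gap 0.0
t 11.9 TCP jig mm [[-108.7   -0.    23.3]] F jig [-0.3  0.2  0.4] gap -0.3
```

```bash
for i in 1; do python3 -m handwheel '[{"gripper":-1,"tx":0,"ty":0,"tz":0.002,"wx":0,"wy":0,"wz":0},{"gripper":-1,"tx":0,"ty":0,"tz":0,"wx":0,"wy":0,"wz":0}]' >/dev/null; python3 st.py|head -1; python3 -m handwheel '[{"gripper":-1,"tx":0,"ty":0,"tz":0.002,"wx":0,"wy":0,"wz":0},{"gripper":-1,"tx":0,"ty":0,"tz":0,"wx":0,"wy":0,"wz":0}]' >/dev/null; python3 st.py|head -1; done
```

```text
t 12.15 TCP jig mm [[-107.3   -0.    23.3]] F jig [-3.3 -0.2  2.2] gap 0.0
t 12.4 TCP jig mm [[-1.072e+02  1.000e-01  2.320e+01]] F jig [-7.8 -0.7  5.1] gap -0.2
```

Contact: 7.8 N with the TCP stalled at x = -107.3 mm, so the rail is against the stop. I'll back off, rise and look at the gap.

```bash
python3 -m handwheel '[{"gripper":-1,"tx":0,"ty":0,"tz":-0.01,"wx":0,"wy":0,"wz":0},{"gripper":-1,"tx":0,"ty":0,"tz":-0.015,"wx":0,"wy":0,"wz":0},{"gripper":-1,"tx":-0.03,"ty":0,"tz":0,"wx":0,"wy":0,"wz":0},{"gripper":-1,"tx":-0.036,"ty":0,"tz":0,"wx":0,"wy":0,"wz":0},{"gripper":-1,"tx":-0.036,"ty":0,"tz":0,"wx":0,"wy":0,"wz":0},{"gripper":-1,"tx":-0.036,"ty":0,"tz":0,"wx":0,"wy":0,"wz":0},{"gripper":-1,"tx":-0.036,"ty":0,"tz":0,"wx":0,"wy":0,"wz":0},{"gripper":0,"tx":-0.036,"ty":0,"tz":0,"wx":0,"wy":0,"wz":0},{"gripper":0.2,"tx":0,"ty":0,"tz":0,"wx":0,"wy":0,"wz":0}]'; python3 st.py; python3 look.py g; python3 - <<'E'
import cv2
from geo import *
a=cv2.imread("pics/g_scene.png"); b=cv2.imread("pics/g_top.png")
cv2.imwrite("pics/g_c.png",cv2.hconcat([cv2.resize(a[190:280,210:290],None,fx=5,fy=5,interpolation=3),cv2.resize(b[160:250,300:380],None,fx=5,fy=5,interpolation=3)]))
p=np.load("jig.npy");cs,ct=cam("scene"),cam("top")
for P in [(-95,12-32,40),(-95,20,40),(75,20,40),(0,104,183)]:
    u=proj(cs,j2w(p,P))[0];v=proj(ct,j2w(p,P))[0]
    print(P,u.round(1),v.round(1),"crop",((u-[210,190]+.5)*5).round(),((v-[300,160]+.5)*5+[400,0]).round())
E
```

```text
time: 13.52
tool_pos: [0.4685, -0.1425, 0.2354]
eef_rot: [[0.005, -0.141, 0.99], [-0.0, 0.99, 0.141], [-1.0, -0.001, 0.005]]
ft_force: [-0.5, -0.2, -0.2]
finger_gap: 0.0358
t 13.53 TCP jig mm [[-129.    -0.5  235.4]] F jig [-0.5 -0.2 -0.2] gap 35.8
tool axes in jig (cols) [[0.005, -0.001, 1.0], [-0.001, 1.0, 0.001], [-1.0, -0.001, 0.005]] q [-0.09  0.32  0.36  2.14 -0.18  0.7   0.52]
turn to square (tool rotvec) [0.001 0.005 0.001]
(-95, -20, 40) [230.1 207.9] [343.4 239.7] crop [103.  92.] [619. 401.]
(-95, 20, 40) [243.8 207.9] [328.6 241.4] crop [172.  92.] [546. 409.]
(75, 20, 40) [242.  258.5] [320.5 180.5] crop [163. 345.] [505. 105.]
(0, 104, 183) [272.7 205.8] [294.3 199.3] crop [316.  82.] [374. 199.]
```

View pics/g_c.png

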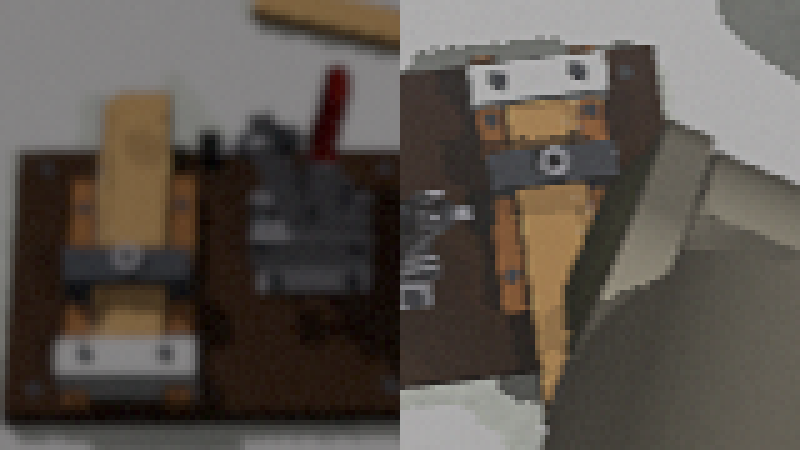

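The rail end matches the home prediction: row 92 seen, row 92 expected, and the nose is at the stop. The handle tip sits slightly off its prediction, so I'll check how far open the clamp really is before regrasping.

```bash
python3 - <<'E'
import cv2
a=cv2.imread("pics/g_scene.png"); b=cv2.imread("pics/d_top.png")
cv2.imwrite("pics/g_h.png",cv2.hconcat([cv2.resize(a[195:255,245:295],None,fx=8,fy=8,interpolation=3),cv2.resize(b[180:240,275:325],None,fx=8,fy=8,interpolation=3)]))
from geo import *
p=np.load("jig.npy");cs,ct=cam("scene"),cam("top")
for P in [(-12,104,183),(12,104,183),(-12,104,123),(12,104,123),(0,75,137),(0,75,48)]:
    u=proj(cs,j2w(p,P))[0];v=proj(ct,j2w(p,P))[0]
    print(P,((u-[245,195]+.5)*8).round(),((v-[275,180]+.5)*8+[400,0]).round())
E
```

```text
(-12, 104, 183) [225.  61.] [563. 196.]
(12, 104, 183) [226. 121.] [554. 120.]
(-12, 104, 123) [225. 165.] [560. 235.]
(12, 104, 123) [225. 224.] [551. 162.]
(0, 75, 137) [138. 171.] [646. 179.]
(0, 75, 48) [142. 314.] [637. 234.]
```

View pics/g_h.png

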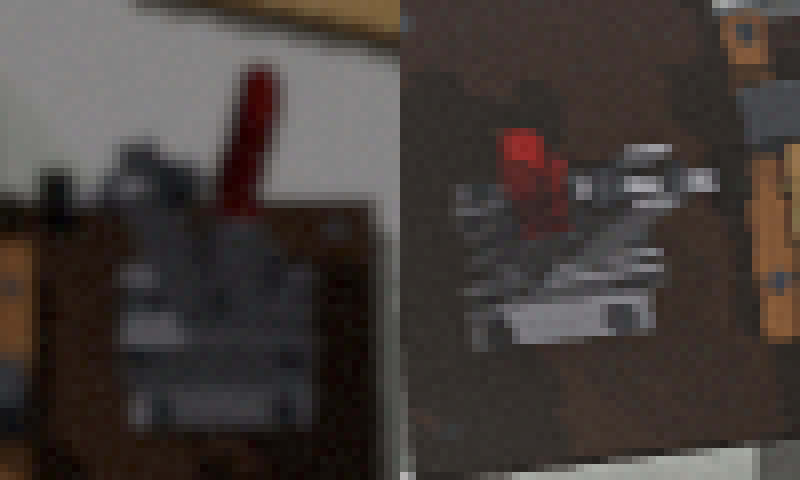

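```bash
python3 - <<'E'
from geo import *
p=np.load("jig.npy");cs,ct=cam("scene"),cam("top")
for th in (1.0,1.1,1.2,1.3,1.42):
  c,s=np.cos(th),np.sin(th); o=[th]
  for a,h in ((75,19),(75,12),(89,0)):
    P=(0,75-a*c-h*s,48+a*s-h*c); u=proj(cs,j2w(p,P))[0];v=proj(ct,j2w(p,P))[0]
    o+=[((u-[245,195]+.5)*8).round().tolist(),((v-[275,180]+.5)*8+[400,0]).round().tolist()]
  print(o)
E
```

```text
[1.0, [-26.0, 231.0], [814.0, 182.0], [-9.0, 225.0], [797.0, 182.0], [-4.0, 195.0], [793.0, 171.0]]
[1.1, [-10.0, 222.0], [798.0, 181.0], [8.0, 217.0], [780.0, 181.0], [19.0, 187.0], [770.0, 171.0]]
[1.2, [7.0, 214.0], [781.0, 180.0], [26.0, 210.0], [761.0, 180.0], [42.0, 181.0], [746.0, 171.0]]
[1.3, [26.0, 208.0], [762.0, 179.0], [46.0, 204.0], [741.0, 181.0], [67.0, 176.0], [720.0, 172.0]]
[1.42, [50.0, 201.0], [737.0, 180.0], [71.0, 199.0], [716.0, 181.0], [98.0, 173.0], [688.0, 175.0]]
```

The pad sits where an arm angle of about 1.4 rad puts it, so the clamp is open. The handle leans about 8° back, putting the grip near y ≈ 112. I'll go above it and down around it.

```bash
python3 -m handwheel '[{"gripper":0.2,"tx":0,"ty":0.028,"tz":0.0325,"wx":0,"wy":0,"wz":0},{"gripper":0.2,"tx":0,"ty":0.028,"tz":0.0325,"wx":0,"wy":0,"wz":0},{"gripper":0.2,"tx":0,"ty":0.028,"tz":0.0325,"wx":0,"wy":0,"wz":0},{"gripper":0.2,"tx":0,"ty":0.028,"tz":0.0325,"wx":0,"wy":0,"wz":0},{"gripper":0.2,"tx":0.0,"ty":0,"tz":0,"wx":0,"wy":0,"wz":0}]'; python3 st.py; python3 look.py h; python3 - <<'E'
import cv2
a=cv2.imread("pics/h_scene.png")
cv2.imwrite("pics/h_c.png",cv2.resize(a[160:270,220:330],None,fx=5,fy=5,interpolation=3))
E
```

```text
time: 14.55
tool_pos: [0.5825, -0.0097, 0.2322]
eef_rot: [[-0.0, -0.145, 0.989], [0.001, 0.989, 0.145], [-1.0, 0.001, -0.0]]
ft_force: [0.4, 0.1, -0.2]
finger_gap: 0.0513
t 14.55 TCP jig mm [[  2.3 115.2 232.2]] F jig [ 0.4  0.1 -0.2] gap 51.3
tool axes in jig (cols) [[-0.0, -0.006, 1.0], [0.001, 1.0, 0.006], [-1.0, 0.001, -0.0]] q [-0.31  0.44  0.33  1.95 -0.2   0.78  0.28]
turn to square (tool rotvec) [ 0.006 -0.    -0.001]
```

View pics/h_c.png

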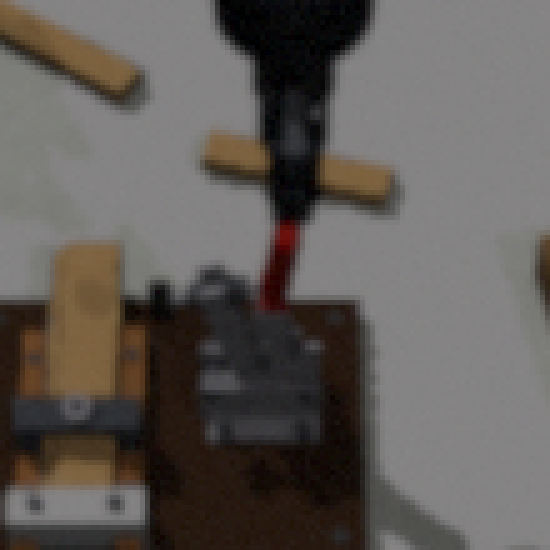

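The fingers straddle the red tip, crop (290,225). Going down and pinching.

```bash
python3 -m handwheel '[{"gripper":0.2,"tx":0.03,"ty":-0.002,"tz":-0.001,"wx":0,"wy":0,"wz":0},{"gripper":0.2,"tx":0.03,"ty":0,"tz":0,"wx":0,"wy":0,"wz":0},{"gripper":0.2,"tx":0.02,"ty":0,"tz":0,"wx":0,"wy":0,"wz":0},{"gripper":0.2,"tx":0.01,"ty":0,"tz":0,"wx":0,"wy":0,"wz":0},{"gripper":-0.2,"tx":0,"ty":0,"tz":0,"wx":0,"wy":0,"wz":0},{"gripper":-1,"tx":0,"ty":0,"tz":0,"wx":0,"wy":0,"wz":0},{"gripper":-1,"tx":0,"ty":0,"tz":0,"wx":0,"wy":0,"wz":0},{"gripper":-1,"tx":0,"ty":0,"tz":0,"wx":0,"wy":0,"wz":0},{"gripper":-1,"tx":0,"ty":0,"tz":0,"wx":0,"wy":0,"wz":0}]' 15; python3 st.py
```

```text
time: 15.78
tool_pos: [0.5809, -0.0153, 0.144]
eef_rot: [[0.002, -0.141, 0.99], [-0.0, 0.99, 0.141], [-1.0, -0.0, 0.002]]
ft_force: [2.7, -1.1, 3.6]
finger_gap: 0.0236
t 15.78 TCP jig mm [[ -0.  109.8 144. ]] F jig [ 2.5 -1.4  3.6] gap 23.6
tool axes in jig (cols) [[0.002, -0.001, 1.0], [-0.0, 1.0, 0.001], [-1.0, -0.0, 0.002]] q [-0.26  0.55  0.28  2.03 -0.26  0.59  0.34]
turn to square (tool rotvec) [0.001 0.002 0.   ]
```

```bash
python3 -m handwheel '[{"gripper":-1,"tx":0,"ty":0.007,"tz":0,"wx":0,"wy":0,"wz":0},{"gripper":-1,"tx":0,"ty":0.0105,"tz":0,"wx":0,"wy":0,"wz":0},{"gripper":-1,"tx":0,"ty":0.0105,"tz":0,"wx":0,"wy":0,"wz":0},{"gripper":-1,"tx":0.002,"ty":0.009,"tz":0,"wx":0,"wy":0,"wz":0},{"gripper":-1,"tx":0.002,"ty":0.009,"tz":0,"wx":0,"wy":0,"wz":0}]'; python3 st.py |head -1; python3 -m handwheel '[{"gripper":-1,"tx":0.0035,"ty":0.0065,"tz":0,"wx":0,"wy":0,"wz":0},{"gripper":-1,"tx":0.0035,"ty":0.0065,"tz":0,"wx":0,"wy":0,"wz":0},{"gripper":-1,"tx":0.009,"ty":0.009,"tz":0,"wx":0,"wy":0,"wz":0},{"gripper":-1,"tx":0.006,"ty":0.0035,"tz":0,"wx":0,"wy":0,"wz":0},{"gripper":-1,"tx":0.006,"ty":0.0035,"tz":0,"wx":0,"wy":0,"wz":0}]'; python3 st.py |head -1
```

```text
time: 16.4
tool_pos: [0.5742, 0.0306, 0.1391]
eef_rot: [[0.002, -0.141, 0.99], [-0.001, 0.99, 0.141], [-1.0, -0.001, 0.001]]
ft_force: [5.8, -5.5, -7.8]
finger_gap: 0.0237
t 16.4 TCP jig mm [[ -0.3 156.2 139.1]] F jig [ 5.  -6.3 -7.8] gap 23.7
time: 17.02
tool_pos: [0.5698, 0.0605, 0.1113]
eef_rot: [[0.001, -0.142, 0.99], [0.001, 0.99, 0.142], [-1.0, 0.001, 0.001]]
ft_force: [4.2, 1.5, 3.2]
finger_gap: 0.0236
t 17.02 TCP jig mm [[ -0.4 186.5 111.3]] F jig [4.4 0.9 3.2] gap 23.6
```

```bash
python3 -m handwheel '[{"gripper":-1,"tx":0.008,"ty":0.003,"tz":0,"wx":0,"wy":0,"wz":0},{"gripper":-1,"tx":0.011,"ty":0.003,"tz":0,"wx":0,"wy":0,"wz":0}]'; python3 st.py |head -1; python3 look.py i; python3 - <<'E'
import cv2
a=cv2.imread("pics/i_scene.png")
cv2.imwrite("pics/i_c.png",cv2.resize(a[170:280,210:320],None,fx=5,fy=5,interpolation=3))
E
```

```text
time: 17.27
tool_pos: [0.569, 0.0662, 0.0922]
eef_rot: [[0.001, -0.142, 0.99], [0.001, 0.99, 0.142], [-1.0, 0.001, 0.001]]
ft_force: [5.4, 2.4, 2.4]
finger_gap: 0.0237
t 17.27 TCP jig mm [[ -0.5 192.2  92.2]] F jig [5.6 1.6 2.4] gap 23.7
```

View pics/i_c.png

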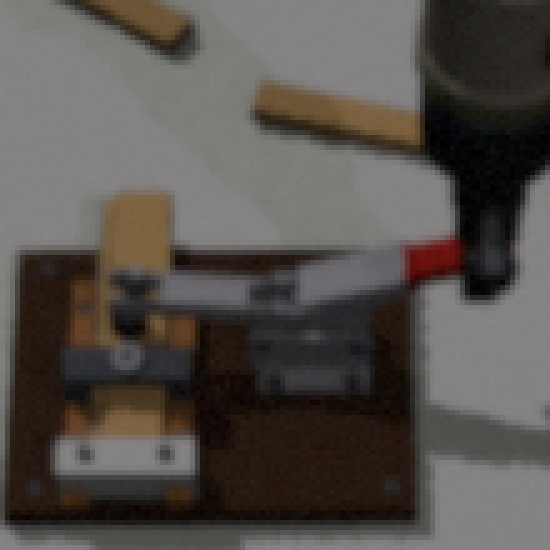

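The arm is down on the rail and the handle has about 35 mm left to drop. I'll press it home.

```bash
python3 -m handwheel '[{"gripper":-1,"tx":0.007,"ty":0.0015,"tz":0,"wx":0,"wy":0,"wz":0},{"gripper":-1,"tx":0.007,"ty":0.001,"tz":0,"wx":0,"wy":0,"wz":0},{"gripper":-1,"tx":0.008,"ty":0.001,"tz":0,"wx":0,"wy":0,"wz":0},{"gripper":-1,"tx":0.007,"ty":0.0005,"tz":0,"wx":0,"wy":0,"wz":0}]'; python3 st.py |head -1; python3 -m handwheel '[{"gripper":-1,"tx":0.005,"ty":0,"tz":0,"wx":0,"wy":0,"wz":0},{"gripper":-1,"tx":0.002,"ty":0,"tz":0,"wx":0,"wy":0,"wz":0},{"gripper":-1,"tx":0,"ty":0,"tz":0,"wx":0,"wy":0,"wz":0}]'; python3 st.py |head -1
```

```text
time: 17.88
tool_pos: [0.5684, 0.0706, 0.0632]
eef_rot: [[0.001, -0.142, 0.99], [0.001, 0.99, 0.142], [-1.0, 0.001, 0.001]]
ft_force: [4.9, 5.7, 5.6]
finger_gap: 0.0238
t 17.88 TCP jig mm [[ -0.5 196.6  63.2]] F jig [5.7 4.9 5.6] gap 23.8
time: 18.25
tool_pos: [0.5682, 0.0708, 0.0559]
eef_rot: [[-0.0, -0.142, 0.99], [0.001, 0.99, 0.142], [-1.0, 0.001, 0.0]]
ft_force: [5.5, 5.3, 0.4]
finger_gap: 0.0237
t 18.25 TCP jig mm [[ -0.6 196.8  55.9]] F jig [6.1 4.4 0.4] gap 23.7
```

```bash
python3 -m handwheel '[{"gripper":-1,"tx":0.002,"ty":0,"tz":0,"wx":0,"wy":0,"wz":0},{"gripper":-1,"tx":0,"ty":0,"tz":0,"wx":0,"wy":0,"wz":0}]'>/dev/null; python3 st.py |head -1; python3 -m handwheel '[{"gripper":-1,"tx":0.002,"ty":0,"tz":0,"wx":0,"wy":0,"wz":0},{"gripper":-1,"tx":0,"ty":0,"tz":0,"wx":0,"wy":0,"wz":0}]' >/dev/null; python3 st.py |head -1
```

```text
t 18.5 TCP jig mm [[ -0.6 196.8  53.9]] F jig [ 5.8  4.  -0. ] gap 23.9
t 18.75 TCP jig mm [[ -0.6 196.9  51.9]] F jig [ 5.8  5.4 -1.4] gap 23.7
```

```bash
python3 look.py j; python3 - <<'E'
import cv2
a=cv2.imread("pics/j_scene.png")
cv2.imwrite("pics/j_c.png",cv2.resize(a[190:285,200:325],None,fx=6,fy=6,interpolation=3))
E
```

```text
(no output)
```

View pics/j_c.png

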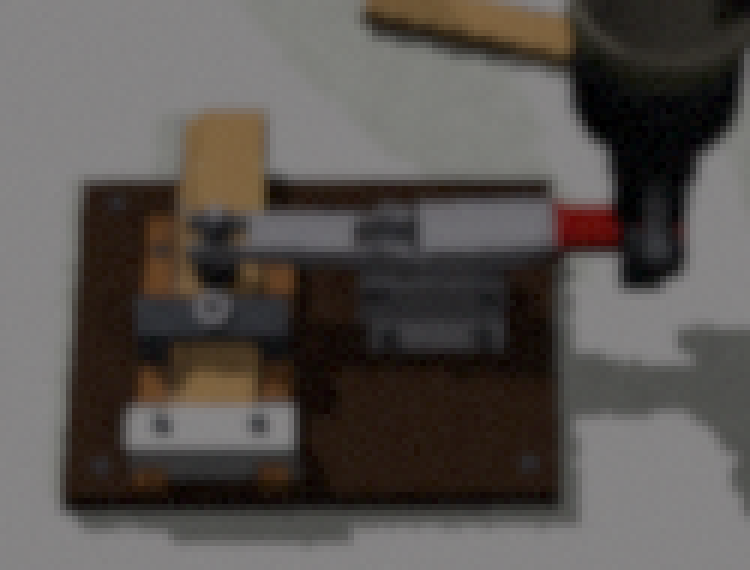

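The handle looks level, red at (590,227), about where it was originally. The force doesn't show a hard stop, so the pads may be slipping. I'll let go, shut the fingers above the grip and press down on its top to seat it and feel the stop.

```bash
python3 -m handwheel '[{"gripper":0.2,"tx":0,"ty":0,"tz":0,"wx":0,"wy":0,"wz":0},{"gripper":0.2,"tx":0,"ty":0,"tz":0,"wx":0,"wy":0,"wz":0},{"gripper":0.2,"tx":0,"ty":0,"tz":0,"wx":0,"wy":0,"wz":0},{"gripper":0.2,"tx":-0.03,"ty":0,"tz":0,"wx":0,"wy":0,"wz":0},{"gripper":0.2,"tx":-0.035,"ty":0,"tz":0,"wx":0,"wy":0,"wz":0},{"gripper":-1,"tx":0,"ty":0,"tz":0,"wx":0,"wy":0,"wz":0},{"gripper":-1,"tx":0,"ty":0,"tz":0,"wx":0,"wy":0,"wz":0},{"gripper":-1,"tx":0,"ty":0,"tz":0,"wx":0,"wy":0,"wz":0},{"gripper":-1,"tx":0,"ty":0,"tz":0,"wx":0,"wy":0,"wz":0}]'>/dev/null; python3 st.py |head -1; python3 look.py k; python3 - <<'E'
import cv2
a=cv2.imread("pics/k_scene.png")
cv2.imwrite("pics/k_c.png",cv2.resize(a[190:285,200:325],None,fx=6,fy=6,interpolation=3))
E
```

```text
t 19.98 TCP jig mm [[ -1.4 195.  116.5]] F jig [ 0.2 -0.   0.8] gap 0.3
```

View pics/k_c.png

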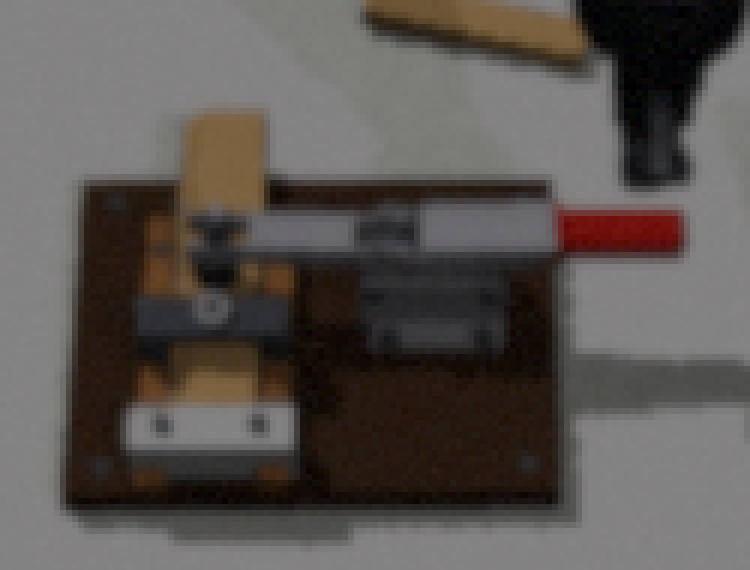

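The handle now overlays its starting picture, red end at (683,230). I'll confirm by pressing down on its top.

```bash
python3 -m handwheel '[{"gripper":-1,"tx":0.015,"ty":0,"tz":0.001,"wx":0,"wy":0,"wz":0},{"gripper":-1,"tx":0.012,"ty":0,"tz":0,"wx":0,"wy":0,"wz":0},{"gripper":-1,"tx":0.005,"ty":0,"tz":0,"wx":0,"wy":0,"wz":0},{"gripper":-1,"tx":0,"ty":0,"tz":0,"wx":0,"wy":0,"wz":0}]'>/dev/null; python3 st.py |head -1; python3 -m handwheel '[{"gripper":-1,"tx":0.002,"ty":0,"tz":0,"wx":0,"wy":0,"wz":0},{"gripper":-1,"tx":0,"ty":0,"tz":0,"wx":0,"wy":0,"wz":0}]'>/dev/null; python3 st.py |head -1;python3 -m handwheel '[{"gripper":-1,"tx":0.002,"ty":0,"tz":0,"wx":0,"wy":0,"wz":0},{"gripper":-1,"tx":0,"ty":0,"tz":0,"wx":0,"wy":0,"wz":0}]'>/dev/null; python3 st.py |head -1;
```

```text
t 20.57 TCP jig mm [[ -0.3 195.   84.6]] F jig [-0.6 -0.3 -0.3] gap -0.1
t 20.82 TCP jig mm [[1.000e-01 1.951e+02 8.350e+01]] F jig [-0.5 -0.7  0.2] gap -0.4
t 21.07 TCP jig mm [[  0.  195.2  81.3]] F jig [ 0.3  0.4 -0.1] gap 0.2
```

```bash
python3 -m handwheel '[{"gripper":-1,"tx":0.002,"ty":0,"tz":0,"wx":0,"wy":0,"wz":0},{"gripper":-1,"tx":0,"ty":0,"tz":0,"wx":0,"wy":0,"wz":0}]'>/dev/null; python3 st.py |head -1; python3 -m handwheel '[{"gripper":-1,"tx":0.002,"ty":0,"tz":0,"wx":0,"wy":0,"wz":0},{"gripper":-1,"tx":0,"ty":0,"tz":0,"wx":0,"wy":0,"wz":0}]'>/dev/null; python3 st.py |head -1
```

```text
t 21.32 TCP jig mm [[  0.3 195.2  79.5]] F jig [-0.6  0.5  4.6] gap -0.1
t 21.57 TCP jig mm [[  0.7 195.3  78.3]] F jig [-1.2  0.9 13.8] gap 0.2
```

```bash
python3 -m handwheel '[{"gripper":-1,"tx":0.002,"ty":0,"tz":0,"wx":0,"wy":0,"wz":0},{"gripper":-1,"tx":0,"ty":0,"tz":0,"wx":0,"wy":0,"wz":0}]'>/dev/null; python3 st.py |head -1; python3 -m handwheel '[{"gripper":-1,"tx":-0.006,"ty":0,"tz":0,"wx":0,"wy":0,"wz":0},{"gripper":-1,"tx":-0.03,"ty":0,"tz":0,"wx":0,"wy":0,"wz":0},{"gripper":-1,"tx":-0.04,"ty":0,"tz":0,"wx":0,"wy":0,"wz":0},{"gripper":-1,"tx":-0.04,"ty":0.01,"tz":0,"wx":0,"wy":0,"wz":0},{"gripper":-1,"tx":-0.04,"ty":0.04,"tz":0,"wx":0,"wy":0,"wz":0},{"gripper":-1,"tx":0,"ty":0.05,"tz":-0.02,"wx":0,"wy":0,"wz":0},{"gripper":-1,"tx":0,"ty":0.05,"tz":-0.02,"wx":0,"wy":0,"wz":0},{"gripper":-1,"tx":0,"ty":0.05,"tz":-0.02,"wx":0,"wy":0,"wz":0},{"gripper":-1,"tx":0,"ty":0.05,"tz":-0.02,"wx":0,"wy":0,"wz":0},{"gripper":-1,"tx":0,"ty":0,"tz":0,"wx":0,"wy":0,"wz":0}]'>/dev/null; python3 st.py |head -1; python3 look.py l; python3 - <<'E'
import cv2
a=cv2.imread("pics/l_scene.png");b=cv2.imread("pics/l_top.png")
cv2.imwrite("pics/l_c.png",cv2.resize(a[190:285,200:325],None,fx=6,fy=6,interpolation=3))
cv2.imwrite("pics/l_t.png",cv2.resize(b[160:265,240:370],None,fx=5.5,fy=5.5,interpolation=3))
cv2.imwrite("pics/l_full.png",cv2.resize(cv2.hconcat([a,b]),None,fx=.71,fy=.71))
E
```

```text
t 21.82 TCP jig mm [[  1.  195.5  77.1]] F jig [-3.9  1.7 24.4] gap 0.2
t 23.07 TCP jig mm [[-82.4 449.5 230.8]] F jig [ 0.8 -1.   0.7] gap 0.3
```

View pics/l_c.png

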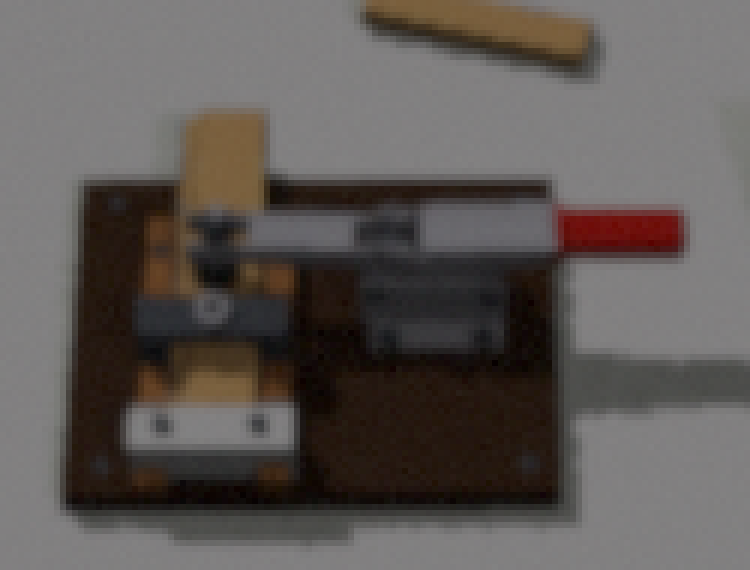

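View pics/l_t.png

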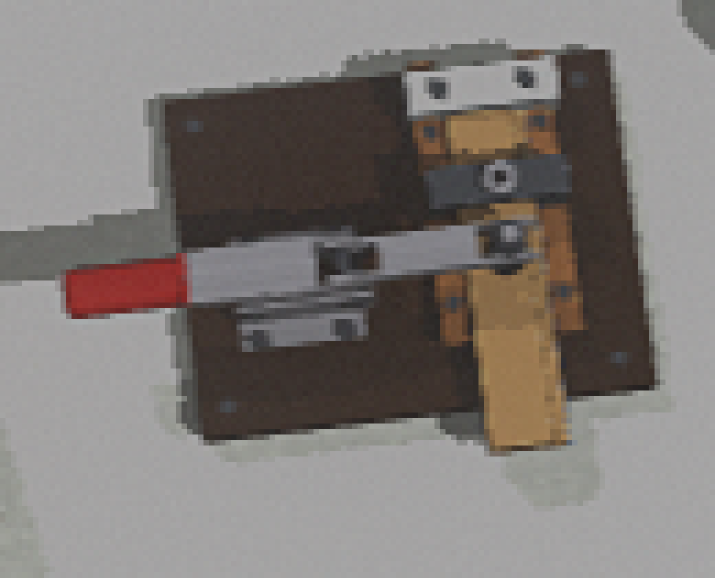

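View pics/l_full.png

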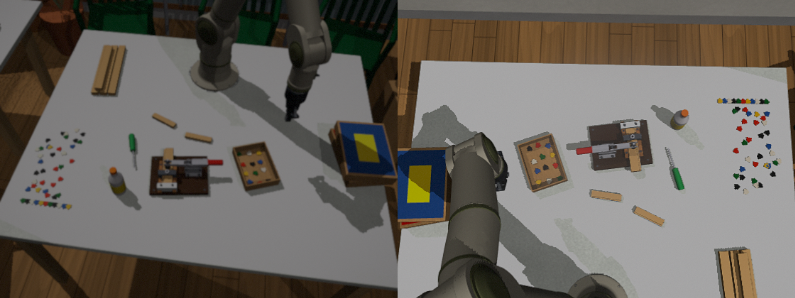

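```bash
python3 - <<'E'
from geo import *
p=np.load("jig.npy");cs,ct=cam("scene"),cam("top")
f=lambda u,s,o:(np.array(u)+.5)/s-.5+o
print(w2j(p,atz(cs,f((230,112),6,[200,190]),.04)),w2j(p,atz(ct,f((490,451),5.5,[240,160]),.04)),w2j(p,atz(ct,f((570,444),5.5,[240,160]),.04)))
from station import order
print(order.finish_job())
E
```

```text
[[-93.75047897   2.83937709  40.        ]] [[-95.59368473  19.86392722  40.        ]] [[-96.70898365 -19.42707579  40.        ]]
the job is handed in; nothing more can be done
None
```

The job is done and handed in at about 23 s of the 72 s allowed. I opened the clamp by its handle, pushed the moulding against the end stop, closed the clamp again and moved the arm clear.

**Last checks**
- **Clamp open:** the arm stood at about 1.4 rad while the moulding was moved. After I let go, the handle sat about 9 mm short of `handle_open`.
- **Moulding:** the push stalled at about 8 N where the home position should be. In the final pictures its end reads jig x of -93.8, -95.6 and -96.7 mm. Home is -95, so the spread is within camera calibration. No gap shows at the stop.
- **Clamp shut:** on the way down I felt no hard stop, probably because the pads slipped on the grip. I then pressed on top of the closed handle; it met firm resistance at about its home height, up to 24 N. In the final pictures the handle and arm match their original locked positions.
- **Surroundings:** the glue bottle, screwdriver, puzzle box and loose sticks look unmoved. I checked these by eye in the final pictures, without measuring them.

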